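# Glassware dryer to full air

## Task

Start the dryer that carries the two round flasks on full air: push its slide lever with the fingertips away from you, past the first click stop, all the way to the second stop at the far end of its slot; then press that dryer's round start button fully down and let it come back up. Leave the dryer with the beakers, all glassware and everything else on the bench as they stand.

Things in the scene. Friction and masses are not known exactly. Their poses are not given: they have to be found in the camera images.
- flask_dryer: The dryer: a low white box with aluminium deck, 170 (x) x 240 (y) x 50 high; origin at the centre of its underside. Its x points away from the robot (yaw within 0.3 rad); two rubber pegs with inverted glassware stand on its +y half (at y = +72, x = -43 and +43), the lever and button on its -y half. This is the one with two inverted round flasks. Sizes in mm.
- flask_lever (a joint): The flask dryer's lever: slide along the dryer's +x, in m: 0 closed (near end, tab centre at dryer x = -35 mm), about 0.030 first stop (a sprung click detent, it rests within 0.027 to 0.033), 0.060 second stop (hard end; released there it stays at 0.058 to 0.060). It starts closed, within 2 mm. A push of about 8 to 14 N starts it over the ridge after each stop (crests at 0.015 and 0.046); past a crest it snaps on to the next stop by itself, and stays there when released.
- flask_lever_head (a point): Head of the flask dryer's lever: black flat tab, 12 (along the travel) x 30 x 28 high, on a thin steel stem: the tab spans 18 to 46 above the deck; this point is its centre (82 above the bench). It slides level along the dryer's +x, in a slot at dryer y = -20, and cannot be lifted out. Sizes in mm.
- flask_button (a joint): The flask dryer's start button: 0 up, 0.006 m fully down, sprung; fully down takes 5 N, and it comes back up when released.
- flask_button_top (a point): Centre of the top face of the flask dryer's start button, a black disc 28 in diameter that is pressed straight down, at dryer x = -15, y = -85 mm; it stands 22 above the deck (72 above the bench), in a grey housing 44 in diameter and 12 high.
- beaker_dryer: The other dryer: a low white box with aluminium deck, 170 (x) x 240 (y) x 50 high; origin at the centre of its underside. Its x points away from the robot (yaw within 0.3 rad); two rubber pegs with inverted glassware stand on its +y half (at y = +72, x = -43 and +43), the lever and button on its -y half. This one carries two inverted straight beakers; it is to be left alone. Sizes in mm.
- beaker_lever (a joint): The beaker dryer's lever: slide along the dryer's +x, in m: 0 closed (near end, tab centre at dryer x = -35 mm), about 0.030 first stop (a sprung click detent, it rests within 0.027 to 0.033), 0.060 second stop (hard end; released there it stays at 0.058 to 0.060). It starts at its first stop; leave it there.
- beaker_lever_head (a point): Head of the beaker dryer's lever: black flat tab, 12 (along the travel) x 30 x 28 high, on a thin steel stem: the tab spans 18 to 46 above the deck; this point is its centre (82 above the bench). It slides level along the dryer's +x, in a slot at dryer y = -20, and cannot be lifted out. Sizes in mm.
- beaker_button (a joint): The beaker dryer's start button, 0 up, 0.006 m down; leave it.
- flask0_mid (a point): Inverted round glass flask over a peg of the flask dryer, loose, bulb 70 in diameter on a neck 32 in diameter, 88 tall; this point is on its axis 44 above the deck. Sizes in mm.
- beaker0_mid (a point): Inverted beaker over a peg of the beaker dryer, loose, 64 in diameter, 75 tall; this point is on its axis 38 above the deck. Sizes in mm.
- flask1_mid (a point): Inverted round glass flask over a peg of the flask dryer, loose, bulb 70 in diameter on a neck 32 in diameter, 88 tall; this point is on its axis 44 above the deck. Sizes in mm.
- beaker1_mid (a point): Inverted beaker over a peg of the beaker dryer, loose, 64 in diameter, 75 tall; this point is on its axis 38 above the deck. Sizes in mm.
- cup: Small glass beaker, loose, upright between the dryers, 40 in diameter, 50 tall; origin at the centre of its underside. Sizes in mm.
- wash_bottle: White plastic bottle, loose, upright at the back, 60 in diameter, 140 tall; origin at the centre of its underside. Sizes in mm.
- cylinder: Measuring cylinder, loose, upright at the back, foot 56 in diameter, 158 tall; origin at the centre of its underside. Sizes in mm.
- brush: Brush, loose, about 190 long, lying between the dryers, its length roughly along x; origin under its middle. Sizes in mm.

How it is judged (in metres and radians):
On the way, in this order (a step that is already met when the one before it is completed fails the run):
1. the flask dryer's lever is at its second stop (value of joint flask_lever above 0.0565 m), for 0.2 s.
2. the flask dryer's start button is pressed fully down (value of joint flask_button above 0.0045 m), for 0.05 s.
At the end, for the whole second after the job is handed in: Flask dryer: lever past 56.5 of 60 mm, then the button pressed past 4.5 of 6 mm and up again (under 2 mm). Beaker dryer: lever within 6 mm of its start, button up. Dried glassware within 25 mm, other loose things within 30 mm of where they stood (value of joint flask_lever above 0.0565 m and value of joint each of flask_button, beaker_button below 0.002 m and distance of beaker_lever_head from where it was at the start of the episode below 0.006 m and distance of each of flask0_mid, flask1_mid, beaker0_mid, beaker1_mid from where it was at the start of the episode below 0.025 m and distance of each of cup, wash_bottle, cylinder, brush from where it was at the start of the episode below 0.03 m); the robot touches nothing.
It fails at once if the start button is pressed before the lever is at its second stop (value of joint flask_button above 0.003 m and value of joint flask_lever below 0.055 m).
It fails at once if the other dryer's lever or button is moved (distance of beaker_lever_head from where it was at the start of the episode above 0.006 m or value of joint beaker_button above 0.003 m).
It fails at once if glassware on a dryer is lifted, shifted more than 25 mm or tipped (distance of any of flask0_mid, flask1_mid, beaker0_mid, beaker1_mid from where it was at the start of the episode above 0.025 m or angle between any of flask0_mid, flask1_mid, beaker0_mid, beaker1_mid's own z axis and vertical above 0.5 rad).
It fails at once if a loose thing on the bench is lifted or shifted more than 30 mm (distance of any of cup, wash_bottle, cylinder, brush from where it was at the start of the episode above 0.03 m).
It also fails if it takes over 42 s, if anything falls off the work surface, if the arm or the gripper's body presses on something with over 40 N, if the wrist force passes 120 N, or if a joint passes its speed limit or range.

## Robot

A 6-joint arm with a two-finger parallel gripper is mounted at the origin on the work surface. World frame = base frame: x ahead of the robot, y to its left, z up, the work surface at z = 0. Lengths are in mm, angles in rad, forces in N, time in s.
With the tool pointing down it reaches from about 350 to 775 mm from the base axis. Payload 7.3 kg.
Tool frame: the origin (TCP) lies at the centre of the arm's flange, where the gripper is bolted on; the fingertips stand 178 mm ahead of it and the grasp point (between the pads) lies 159 mm ahead of it; z points along the fingers, y is the direction in which the jaws open and shut (so a half turn about z gives the same grasp; the last joint's range is limited). The gripper opens to 92 mm and grips with 3 to 60 N. Pads are 19 mm wide; open, the fingers measure 130 mm over their backs; the gripper's body (75 mm by 190 mm) begins 47 mm behind the grasp point.
Start: joints at [-1.412, 0.342, 1.524, -0, 1.275, -0.146], TCP at [157.574, -500.798, 404.741] pointing down, gripper open.
Joint ranges: [-2.53, 2.53], [-0.77, 2.02], [0.04, 2.7], [-1, 4.14], [0.28, 2.66], [-3.11, 3.11]. Speed limits (rad/s): [2.57, 2.57, 3.14, 3.14, 3.14, 3.14].

## Interface

Orientations are given as [roll, pitch, yaw] about the fixed x, y, z axes, in that order (R = Rz(yaw) Ry(pitch) Rx(roll)).
In Python, from plant import status, viewer, ticket gives the robot as it stands.
- The arm moves only by the tool play_rows, never from a script. Its argument "commands" is a list of rows, each an object with "offset": the shift along the tool's x, y, z in m, a list of three; "twist": the turn about the tool's z in degrees. A call has 1 to 5 rows; each row shifts and turns the commanded pose from where the row before left it, along the tool's axes as they then stand; what a row does not reach is not made up. A row lasts 1/10 s, in which the tool goes at most 50 mm and 8.59 degrees, less where a joint would pass 70% of its speed; a pose out of reach is approached as far as the arm can. A call with a gripper value outside its range is refused whole. "jaw" is the closure in counts, from 0 (fully open) to 255 (shut), set as the call begins (left out, the last holds). The fingers move at their own pace and stop on an object; the grip force is fixed at half the most. Time passes only in rows, so rows that do not move let the fingers close. It gives the time, the measured TCP pose, the force and the opening at its end, in the units of the state.
- status.get_obs(): the state, without advancing time (a new reading comes with each control period).
- viewer.capture(name): name is "scene" or "top"; returns the picture (400x640x3 uint8, red, green, blue); there is no depth.
- viewer.camera_params(name): a dict with "fov_y" (degrees; the focal length in pixels is half the picture's height over the tangent of half this angle, whatever the lens; pixels are square), "cx", "cy" (the principal point, pixels), "rvec" (rotation vector, rad) and "tvec" (3), from world to camera coordinates, as OpenCV has them. Camera axes: x right, y down, z forward; pixel columns grow to the right and rows downward; lengths in mm; the calibration is good to about 2 mm. A picture is of the moment at which its call begins. camera_params takes no time and is no camera call.
- ticket.close_job(): hands the job in, once; it reports no verdict.
The state is a dict: "time": time; "joint_positions": joint angles; "dq": joint speeds; "tau": joint torques, N m; "tool_pos": TCP position; "tcp_rot": TCP orientation; "contact_force": force on the tool from outside, world axes, zero at the start; "moment": the same for the moment, N m; "grip_width": finger opening in mm.
Only numpy, scipy, OpenCV 4.12 (cv2) and the standard library are available. Lean on these libraries where they do the work, as an engineer would, in place of code of your own. Each camera call takes 0.05 s, during which the arm holds its last target.

## Working session

There is one attempt and no reset: what is moved stays moved. The work goes in short steps, Python scripts to look and compute and a tool call to move; the robot and the scene stay as the last step left them, time stands still between calls to the robot, and variables do not carry over. Pictures are saved under pics/ and viewed, and the job is handed in when it is done.

Besides the shell and the picture viewer there is one more tool, called after "Emit:" as name(argument=value, ...), one argument or row to a line, values as JSON. play_rows: Moves the arm, as the interface text tells. Its arguments: {"type":"object","properties":{"commands":{"type":"array"},"jaw":{"type":"number"}},"required":["commands"]}

```bash
mkdir -p pics; ls; python3 - <<'E'
from plant import status, viewer
import cv2
print(status.get_obs())
for n in("scene","top"):
    im=viewer.capture(n); cv2.imwrite(f"pics/{n}0.png",im[:,:,::-1]); print(n,viewer.camera_params(n))
E
```

```text
pics
{'time': 0.0, 'joint_positions': array([-1.41200908e+00,  3.42727595e-01,  1.52502010e+00, -8.28452463e-06,
        1.27536295e+00, -1.45983533e-01]), 'dq': array([-4.65738716e-04,  1.99522377e-05,  4.57000073e-04,  8.63861362e-04,
       -4.99262333e-04,  9.74677728e-04]), 'tau': array([-9.64684477e-05, -4.31239057e+01, -2.44218546e+01,  7.18376599e-02,
        5.60569740e-02, -1.14897407e-04]), 'tool_pos': array([ 157.54666362, -500.66649839,  404.041139  ]), 'tcp_rot': array([-3.14008966e+00, -2.12977660e-04,  3.04773038e-01]), 'contact_force': array([-0.04896472,  0.24931188,  0.23159054]), 'moment': array([-0.04416446,  0.05585116, -0.0759213 ]), 'grip_width': 91.84965507320635}
scene {'fov_y': 52.91119344329397, 'cx': 319.4155305648959, 'cy': 199.0149186094216, 'rvec': array([ 2.32756054,  1.13979118, -0.3460285 ]), 'tvec': array([-351.16361219, -358.38612391, 1266.68338655])}
top {'fov_y': 45.87106112642155, 'cx': 326.97238778005624, 'cy': 195.98579211817616, 'rvec': array([ 2.16960301, -2.18765395,  0.03283056]), 'tvec': array([  7.98187046, 583.1293788 , 989.12128225])}
```

View pics/scene0.png

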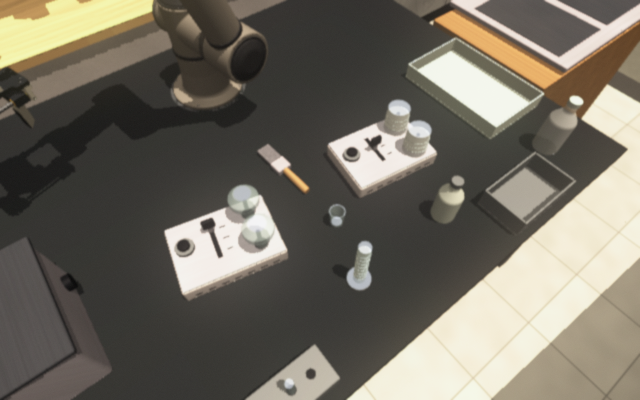

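View pics/top0.png

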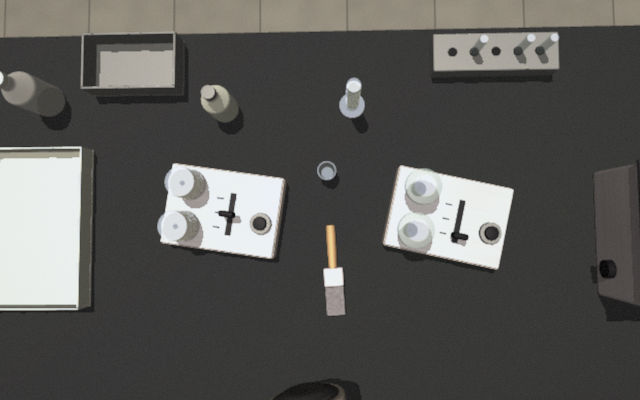

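The top view shows the flask dryer on the right: deck around (448,217), lever tab at (460,237), button at (490,233). The lever slot runs up to about (461,202). Next I measure these points.

```bash
cat > h.py <<'E'
import numpy as np, cv2
from plant import viewer
def cam(n):
    p=viewer.camera_params(n); R=cv2.Rodrigues(p['rvec'])[0]; f=200/np.tan(np.radians(p['fov_y']/2))
    return R,np.array(p['tvec']),f,p['cx'],p['cy']
def ray(n,uv,z):
    R,t,f,cx,cy=cam(n); C=-R.T@t; d=R.T@np.array([(uv[0]-cx)/f,(uv[1]-cy)/f,1]); return C+d*(z-C[2])/d[2]
def proj(n,P):
    R,t,f,cx,cy=cam(n); q=R@np.array(P)+t; return np.array([q[0]/q[2]*f+cx,q[1]/q[2]*f+cy])
E
python3 - <<'E'
from h import *
im=cv2.imread('pics/top0.png')
g=cv2.cvtColor(im,cv2.COLOR_BGR2GRAY); m=(g>150).astype(np.uint8)*255
m[:, :370]=0; m[:150]=0;m[280:]=0;m[:,530:]=0
cs=max(cv2.findContours(m,0,2)[0],key=cv2.contourArea)
W=np.array([ray('top',p,50)[:2] for p in cv2.convexHull(cs)[:,0].astype(float)],np.float32)
r=cv2.minAreaRect(W); print(r)
b=(g<70).astype(np.uint8)
x0,y0,x1,y1=395,175,510,262
n,l,s,c=cv2.connectedComponentsWithStats(b[y0:y1,x0:x1])
for i in range(1,n):
    if s[i][4]>20: print(s[i],c[i]+[x0,y0],[ray('top',c[i]+[x0,y0],z).round(1) for z in(50,72,96)])
cv2.imwrite('pics/z0.png',cv2.resize(im[150:280,370:530],None,fx=4.5,fy=4.5,interpolation=2))
im=cv2.imread('pics/scene0.png'); cv2.imwrite('pics/z1.png',cv2.resize(im[170:300,155:300],None,fx=4.5,fy=4.5,interpolation=2))
E
```

```text
((538.429443359375, -244.31497192382812), (238.6439208984375, 168.73170471191406), 76.98096466064453)
[ 58   0  57  12 368] [489.7201087  178.64130435] [array([ 613.7, -330.6,   50. ]), array([ 611.7, -323.7,   72. ]), array([ 609.5, -316.1,   96. ])]
[ 56  26  17  41 237] [458.57383966 225.55696203] [array([ 518.5, -265.2,   50. ]), array([ 518.7, -259.8,   72. ]), array([ 518.8, -253.8,   96. ])]
[106  41   9  46 230] [506.34782609 245.23913043] [array([ 478.1, -360.3,   50. ]), array([ 479.1, -352.7,   72. ]), array([ 480.3, -344.4,   96. ])]
[ 90  52  14  13 146] [491.19178082 232.89726027] [array([ 503.2, -330.6,   50. ]), array([ 503.7, -323.7,   72. ]), array([ 504.2, -316.1,   96. ])]
[  0  73  61  14 444] [415.72297297 256.84459459] [array([ 455.7, -177.3,   50. ]), array([ 457.3, -173.8,   72. ]), array([ 459., -170.,   96.])]
```

View pics/z0.png

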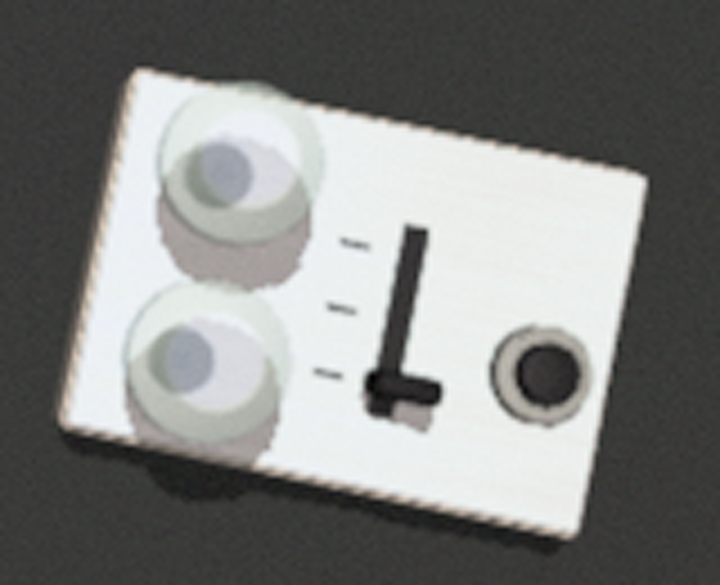

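View pics/z1.png

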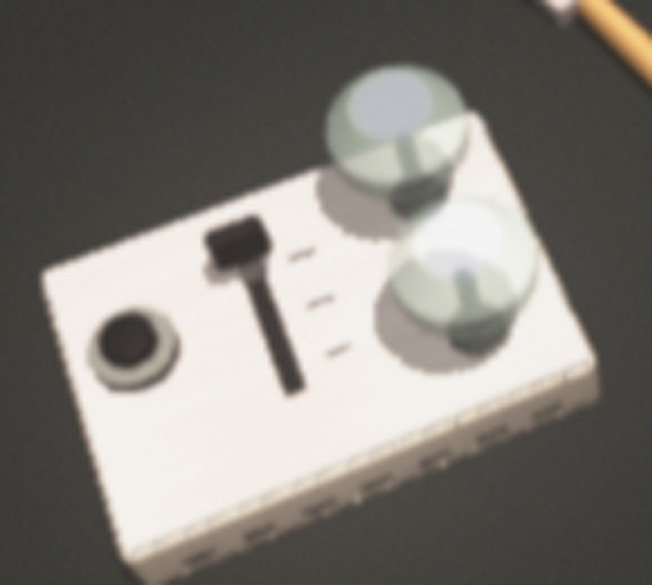

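Box fit: centre (538, -244), yaw about -13°, size 239 x 169 (nominal 240 x 170). The button measures (503.7, -323.7) and the pose predicts (504.6, -323.7), so they agree. I plan to turn the jaw axis along the travel (twist about -59.5°), so the wide gripper body stays clear of the flasks.

```bash
python3 - <<'E'
from h import *
im=cv2.imread('pics/scene0.png')
print('head top', ray('top',(370+405/4.5,150+388/4.5),96), 'slot far', ray('top',(370+416/4.5,150+228/4.5),50))
print('btn', ray('top',(370+548/4.5,150+376/4.5),72), ray('scene',(155+130/4.5,170+338/4.5),72))
print('headcentre scene', ray('scene',(155+237/4.5,170+245/4.5),82))
a=np.radians(-13.02);R=np.array([[np.cos(a),-np.sin(a)],[np.sin(a),np.cos(a)]])
C=np.array([538.4,-244.3])
for p in[(-35,-20),(-15,-85),(-43,72),(43,72)]: print(p,C+R@p)
for p in [(-80,-20),(-15,-85)]: print('from start', R.T@(C+R@p-np.array([157.5,-500.7])))
E
```

```text
head top [ 498.22157775 -256.08351019   96.        ] slot far [ 569.17641096 -274.26541343   50.        ]
btn [ 502.37676654 -324.78161792   72.        ] [ 508.27247473 -322.89127523   72.        ]
headcentre scene [ 500.66922103 -257.60543798   82.        ]
(-35, -20) [ 499.79397491 -255.90063906]
(-15, -85) [ 504.63587916 -323.73540863]
(-43, 72) [ 512.72642976 -164.46349337]
(43, 72) [ 596.51549727 -183.83853312]
from start [233.34297235 315.62173899]
from start [298.34297235 250.62173899]
```

Emit:
play_rows(
  commands=[
    {"offset": [0,0,0],"twist": -8.5},
    {"offset": [0,0,0],"twist": -8.5},
    {"offset": [0,0,0],"twist": -8.5},
    {"offset": [0,0,0],"twist": -8.5},
    {"offset": [0,0,0],"twist": -8.5},
  ],
  jaw=255,
)

```text
time: 0.6
tool_pos: [157.6, -500.7, 404.3]
tcp_rot: [-3.141, -0.001, 1.053]
contact_force: [-0.2, 0.8, 0.4]
grip_width: 56.5
```

Emit:
play_rows(
  commands=[
    {"offset": [0,0,0],"twist": -8.5},
    {"offset": [0,0,0],"twist": -8.5},
    {"offset": [0,0,0],"twist": 0},
    {"offset": [0,0,0],"twist": 0},
  ],
)

```text
time: 1.0
tool_pos: [157.6, -500.7, 404.5]
tcp_rot: [-3.141, -0.0, 1.339]
contact_force: [-0.2, -0.6, 0.1]
grip_width: 24.8
```

Emit:
play_rows(
  commands=[
    {"offset": [0.03,0.022,0],"twist": 0},
    {"offset": [0.03,0.022,0],"twist": 0},
    {"offset": [0.03,0.022,0],"twist": 0},
    {"offset": [0.03,0.022,0],"twist": 0},
    {"offset": [0.03,0.022,0],"twist": 0},
  ],
)

```text
time: 1.5
tool_pos: [299.5, -378.4, 404.7]
tcp_rot: [3.141, 0.0, 1.339]
contact_force: [-0.2, -0.4, -0.7]
grip_width: 0.2
```

Emit:
play_rows(
  commands=[
    {"offset": [0.03,0.022,0],"twist": 0},
    {"offset": [0.03,0.022,0],"twist": 0},
    {"offset": [0.03,0.022,0],"twist": 0},
    {"offset": [0.03,0.022,0],"twist": 0},
    {"offset": [0.03,0.022,0],"twist": 0},
  ],
)

```text
time: 2.0
tool_pos: [440.6, -257.0, 404.7]
tcp_rot: [3.141, 0.0, 1.34]
contact_force: [-0.8, -1.0, -0.6]
grip_width: 0.1
```

Emit:
play_rows(
  commands=[
    {"offset": [0.015,0.011,0],"twist": 0},
    {"offset": [0,0,0],"twist": 0},
    {"offset": [0,0,0],"twist": 0},
  ],
)

```text
time: 2.3
tool_pos: [453.6, -246.0, 404.5]
tcp_rot: [-3.141, 0.0, 1.342]
contact_force: [-0.4, -0.1, -0.8]
grip_width: 0.5
```

```bash
cat > st.py <<'E'
from h import *
from plant import status
import sys
o=status.get_obs(); a=np.radians(-13.02);R=np.array([[np.cos(a),-np.sin(a)],[np.sin(a),np.cos(a)]])
print(o['time'],o['tool_pos'],o['tcp_rot'],o['contact_force'],o['grip_width'],'dryer xy',R.T@(o['tool_pos'][:2]-[538.2,-244.3]),'tip z',o['tool_pos'][2]-178)
if len(sys.argv)>1:
    k=sys.argv[1]; t=viewer.capture('top'); s=viewer.capture('scene')
    A=cv2.resize(t[130:300,360:540],(540,510),interpolation=2);B=cv2.resize(s[170:300,155:300],(260,233),interpolation=2)
    cv2.imwrite(f'pics/{k}t.png',A[:,:,::-1]); cv2.imwrite(f'pics/{k}s.png',cv2.resize(s[120:310,140:320],(720,600)if 0 else (568,600),interpolation=2)[:,:,::-1])
E
python3 st.py a
```

```text
2.3 [ 453.57366206 -245.9770584   404.51692797] [-3.14094458e+00  2.80212693e-04  1.34233874e+00] [-0.36735105 -0.1431631  -0.79285932] 0.5238624480824648 dryer xy [-82.07289383 -20.69950955] tip z 226.5169279658627
```

View pics/as.png

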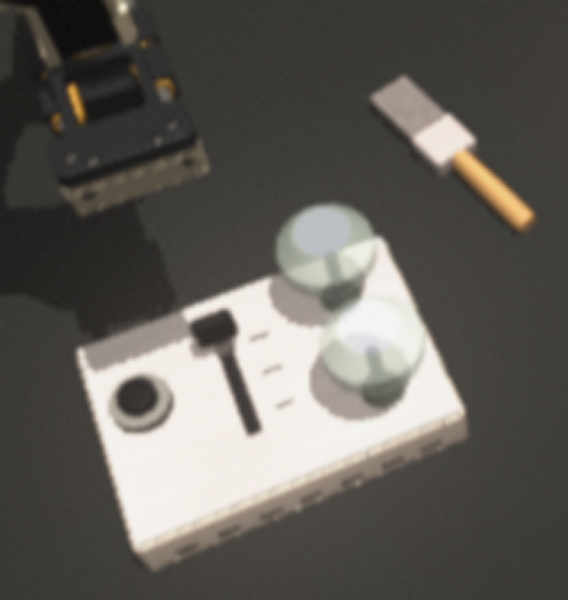

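Emit:
play_rows(
  commands=[
    {"offset": [0,0,0.03],"twist": 0},
    {"offset": [0,0,0.03],"twist": 0},
    {"offset": [0,0,0.03],"twist": 0},
    {"offset": [0,0,0.03],"twist": 0},
    {"offset": [0,0,0],"twist": 0},
  ],
)

```text
time: 2.9
tool_pos: [451.9, -246.2, 281.5]
tcp_rot: [-3.135, -0.003, 1.341]
contact_force: [-0.1, 0.4, -0.1]
grip_width: 0.2
```

Emit:
play_rows(
  commands=[
    {"offset": [0,0,0.01],"twist": 0},
    {"offset": [0,0,0.01],"twist": 0},
    {"offset": [0,0,0.008],"twist": 0},
    {"offset": [0,0,0],"twist": 0},
    {"offset": [0,0,0],"twist": 0},
  ],
)

```text
time: 3.4
tool_pos: [453.8, -246.1, 257.0]
tcp_rot: [3.141, 0.0, 1.343]
contact_force: [0.3, -0.7, 0.3]
grip_width: 0.7
```

```bash
python3 st.py b
```

```text
3.4 [ 453.79232726 -246.10840453  256.99091717] [3.14117552e+00 3.05354647e-04 1.34334443e+00] [ 0.25251426 -0.73000345  0.31999361] 0.6770810680289707 dryer xy [-81.83025907 -20.77821563] tip z 78.99091717496435
```

View pics/bs.png

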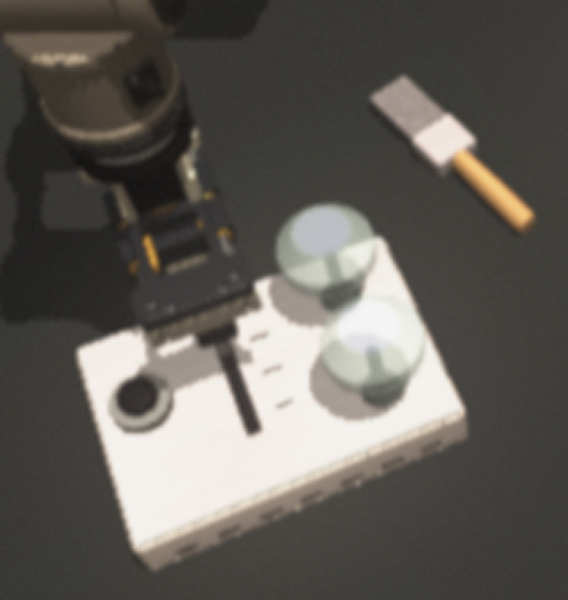

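View pics/bt.png

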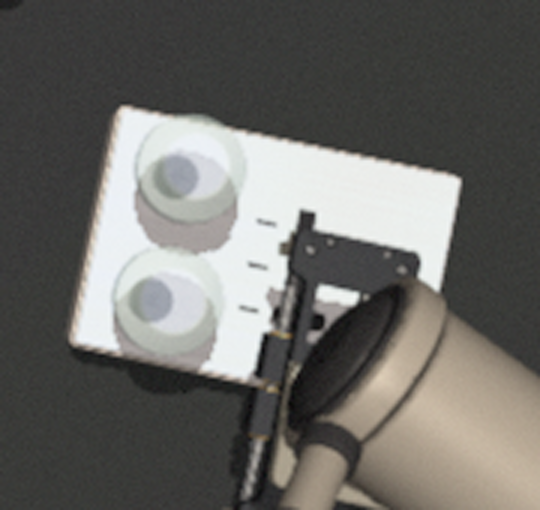

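The gripper is aligned behind the tab and clear of both flasks. I start the push in small steps, watching the force.

Emit:
play_rows(
  commands=[
    {"offset": [0,0.006,0],"twist": 0},
    {"offset": [0,0.006,0],"twist": 0},
    {"offset": [0,0.006,0],"twist": 0},
    {"offset": [0,0.004,0],"twist": 0},
    {"offset": [0,0,0],"twist": 0},
  ],
)

```text
time: 4.0
tool_pos: [475.7, -251.1, 256.6]
tcp_rot: [3.141, 0.0, 1.344]
contact_force: [-0.2, -0.2, 0.2]
grip_width: 0.5
```

Emit:
play_rows(
  commands=[
    {"offset": [0,0.005,0],"twist": 0},
    {"offset": [0,0.005,0],"twist": 0},
    {"offset": [0,0.005,0],"twist": 0},
    {"offset": [0,0.005,0],"twist": 0},
    {"offset": [0,0,0],"twist": 0},
  ],
)

```text
time: 4.5
tool_pos: [495.3, -255.7, 256.8]
tcp_rot: [3.14, 0.0, 1.343]
contact_force: [0.8, 0.3, -0.3]
grip_width: 0.3
```

Emit:
play_rows(
  commands=[
    {"offset": [0,0.005,0],"twist": 0},
    {"offset": [0,0.005,0],"twist": 0},
    {"offset": [0,0.005,0],"twist": 0},
    {"offset": [0,0.005,0],"twist": 0},
    {"offset": [0,0,0],"twist": 0},
  ],
)

```text
time: 5.0
tool_pos: [514.2, -260.0, 256.7]
tcp_rot: [-3.14, -0.0, 1.343]
contact_force: [-3.1, 1.1, 2.8]
grip_width: 0.5
```

```bash
python3 st.py c
```

```text
5.0 [ 514.15065752 -260.00218479  256.68136497] [-3.14024235e+00 -1.57683878e-04  1.34346628e+00] [-3.13286121  1.14555671  2.84084549] 0.5185183632181429 dryer xy [-19.89350612 -20.71660917] tip z 78.68136496706063
```

View pics/cs.png

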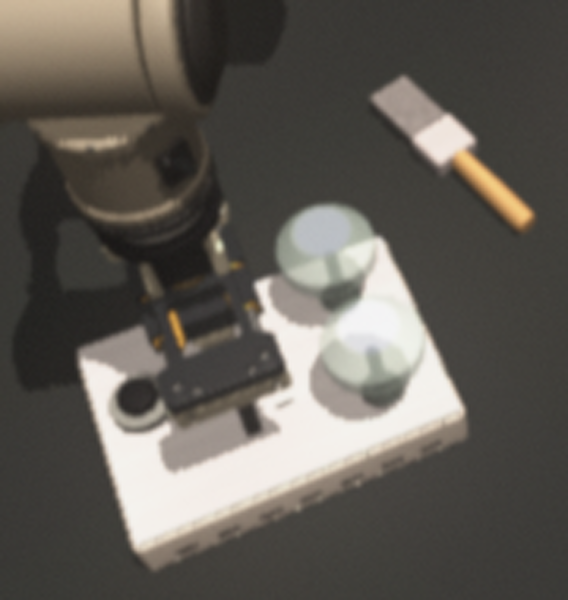

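Emit:
play_rows(
  commands=[
    {"offset": [0,0.005,0],"twist": 0},
    {"offset": [0,0.005,0],"twist": 0},
    {"offset": [0,0.004,0],"twist": 0},
    {"offset": [0,0,0],"twist": 0},
  ],
)

```text
time: 5.5
tool_pos: [528.5, -263.4, 256.8]
tcp_rot: [3.14, 0.001, 1.343]
contact_force: [0.0, -0.6, 0.6]
grip_width: 0.5
```

Emit:
play_rows(
  commands=[
    {"offset": [0,0.003,0],"twist": 0},
    {"offset": [0,0.002,0],"twist": 0},
    {"offset": [0,0,0],"twist": 0},
  ],
)

```text
time: 5.8
tool_pos: [532.8, -264.4, 256.7]
tcp_rot: [3.141, 0.0, 1.343]
contact_force: [-0.9, 0.2, 0.5]
grip_width: 0.3
```

```bash
python3 st.py d
```

```text
5.8 [ 532.806269   -264.36418221  256.68620132] [3.14134908e+00 1.37809259e-04 1.34332246e+00] [-0.85591379  0.21121954  0.4864971 ] 0.2994467504206676 dryer xy [ -0.73478329 -20.76352175] tip z 78.68620131942424
```

View pics/ds.png

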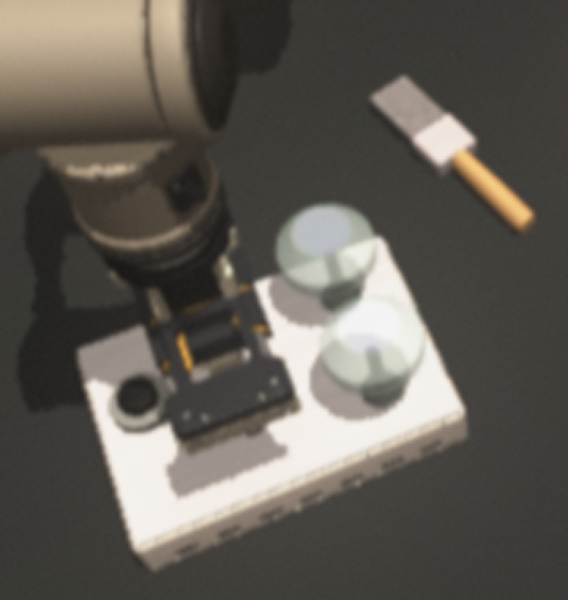

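Emit:
play_rows(
  commands=[
    {"offset": [0,0.002,0],"twist": 0},
    {"offset": [0,0.001,0],"twist": 0},
    {"offset": [0,0,0],"twist": 0},
  ],
)

```text
time: 6.2
tool_pos: [534.5, -264.8, 256.7]
tcp_rot: [-3.137, -0.0, 1.343]
contact_force: [-7.2, 1.6, 4.7]
grip_width: 0.5
```

Emit:
play_rows(
  commands=[
    {"offset": [0,0.0015,0],"twist": 0},
    {"offset": [0,0,0],"twist": 0},
  ],
)

```text
time: 6.4
tool_pos: [535.2, -265.0, 256.7]
tcp_rot: [-3.134, -0.001, 1.344]
contact_force: [-12.1, 1.8, 7.7]
grip_width: -0.1
```

Contact near dryer x ≈ 1 with steadily rising force fits the hard end. I back off, lift and check.

Emit:
play_rows(
  commands=[
    {"offset": [0,-0.005,0],"twist": 0},
    {"offset": [0,-0.01,0],"twist": 0},
    {"offset": [0,-0.01,0],"twist": 0},
    {"offset": [0,0,0],"twist": 0},
  ],
)

```text
time: 6.8
tool_pos: [511.5, -259.3, 256.7]
tcp_rot: [-3.141, -0.0, 1.343]
contact_force: [0.1, 0.8, 0.2]
grip_width: 0.5
```

Emit:
play_rows(
  commands=[
    {"offset": [0,0,-0.03],"twist": 0},
    {"offset": [0,0,-0.03],"twist": 0},
    {"offset": [0,-0.04,-0.02],"twist": 0},
    {"offset": [0,-0.04,0],"twist": 0},
    {"offset": [0,0,0],"twist": 0},
  ],
)

```text
time: 7.3
tool_pos: [431.2, -240.0, 336.8]
tcp_rot: [-3.138, -0.001, 1.342]
contact_force: [0.5, 0.2, 0.2]
grip_width: 0.2
```

```bash
python3 st.py e; python3 -c "
from h import *
a=np.radians(-13.02);R=np.array([[np.cos(a),-np.sin(a)],[np.sin(a),np.cos(a)]])
for x in(-35,-5,25):
  w=np.array([538.2,-244.3])+R@(x,-20); print(x,(proj('scene',[*w,82])-[140,120])*3.156,(proj('top',[*w,96])-[360,130])*3)"
```

```text
7.3 [ 431.17855129 -240.03912661  336.81898596] [-3.13827434e+00 -1.10253743e-03  1.34245190e+00] [0.54211552 0.16363095 0.15963897] 0.15981892590885224 dryer xy [-105.23002305  -19.95965367] tip z 158.81898596046722
-35 [214.94939112 327.29154607] [299.66410828 316.53543681]
-5 [227.08393431 361.39060559] [309.12130425 271.11224684]
25 [239.64437565 396.68647378] [318.54750122 225.83794599]
```

View pics/es.png

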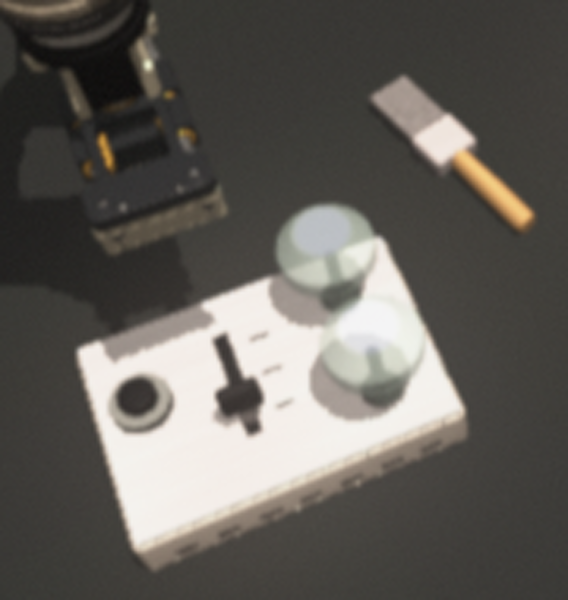

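View pics/et.png

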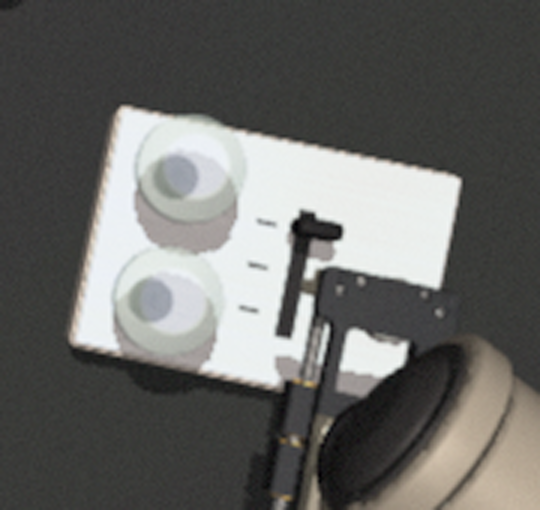

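The tab now stands at (239,396) in the scene crop, where the second stop is predicted to be at (239.6, 396.7). I check the displacement more closely before pressing.

```bash
python3 - <<'E'
from h import *
a=np.radians(-13.02);R=np.array([[np.cos(a),-np.sin(a)],[np.sin(a),np.cos(a)]])
i0=cv2.imread('pics/scene0.png');i1=viewer.capture('scene')[:,:,::-1]
cs=[]
for im,(u,v) in((i0,(208,223.5)),(i1,(215.8,245.5))):
    g=cv2.cvtColor(np.ascontiguousarray(im),cv2.COLOR_BGR2GRAY)
    m=(g<75).astype(np.uint8)[200:270,195:235]; m=cv2.morphologyEx(m,cv2.MORPH_OPEN,np.ones((6,6),np.uint8))
    n,l,s,c=cv2.connectedComponentsWithStats(m)
    for k in range(1,n):
        p=c[k]+[195,200]; print(s[k],p,R.T@(ray('scene',p,84)[:2]-[538.2,-244.3]))
E
```

```text
[  0   0  32  18 407] [207.96805897 206.34152334] [-78.21290882  -7.42250683]
[ 9 21 10  9 80] [208.5625 225.0875] [-29.82157688 -19.9826133 ]
[  0   0  32  19 415] [207.78795181 206.54939759] [-77.83831379  -7.95186371]
[16 42 11  9 89] [216.25842697 246.28089888] [ 27.81976802 -19.68132783]
```

Displacement measures 57.6 mm (±2), and the lever only rests at its stops, so it is at the second one. Next is the move over the button.

Emit:
play_rows(
  commands=[
    {"offset": [-0.022,0.03,0],"twist": 0},
    {"offset": [-0.022,0.03,0],"twist": 0},
    {"offset": [-0.021,0.03,0],"twist": 0},
    {"offset": [0,0,0],"twist": 0},
    {"offset": [0,0,0],"twist": 0},
  ],
)

```text
time: 7.95
tool_pos: [508.5, -325.7, 335.5]
tcp_rot: [-3.14, -0.001, 1.343]
contact_force: [0.0, 0.2, 0.2]
grip_width: 0.7
```

Emit:
play_rows(
  commands=[
    {"offset": [0,0,0.03],"twist": 0},
    {"offset": [0,0,0.03],"twist": 0},
    {"offset": [0,0,0.01],"twist": 0},
    {"offset": [0,0,0],"twist": 0},
    {"offset": [0,0,0],"twist": 0},
  ],
)

```text
time: 8.45
tool_pos: [508.0, -325.2, 267.9]
tcp_rot: [3.14, 0.001, 1.344]
contact_force: [-0.0, -0.6, 0.7]
grip_width: 0.5
```

```bash
python3 st.py f
```

```text
8.45 [ 508.03183942 -325.21393442  267.94567886] [3.14014612e+00 7.51787372e-04 1.34358482e+00] [-0.03345212 -0.55972362  0.73755815] 0.5355417572665154 dryer xy [-11.16338776 -85.63037703] tip z 89.9456788560098
```

View pics/fs.png

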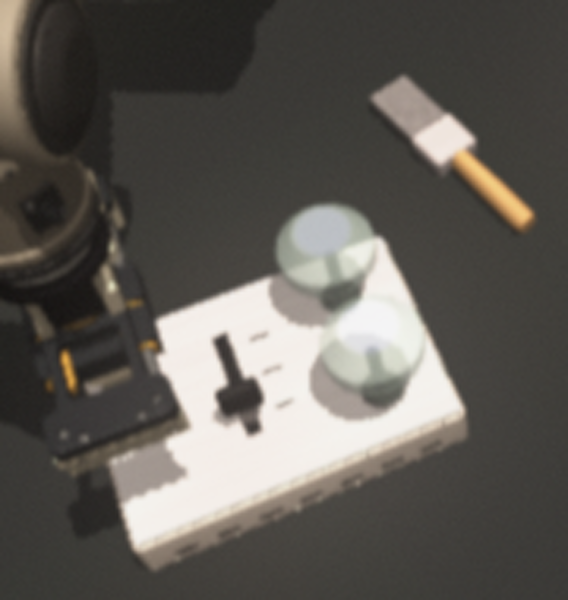

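Emit:
play_rows(
  commands=[
    {"offset": [0,-0.004,0.008],"twist": 0},
    {"offset": [0,0,0.005],"twist": 0},
    {"offset": [0,0,0.004],"twist": 0},
    {"offset": [0,0,0],"twist": 0},
  ],
)

```text
time: 8.95
tool_pos: [503.6, -324.3, 249.2]
tcp_rot: [-3.141, -0.0, 1.343]
contact_force: [-1.5, 0.8, 2.1]
grip_width: 0.4
```

Emit:
play_rows(
  commands=[
    {"offset": [0,0,0.002],"twist": 0},
    {"offset": [0,0,0.002],"twist": 0},
    {"offset": [0,0,0],"twist": 0},
  ],
)

```text
time: 9.25
tool_pos: [503.8, -324.4, 245.8]
tcp_rot: [-3.142, 0.0, 1.343]
contact_force: [-1.3, 0.7, 4.9]
grip_width: 0.5
```

Emit:
play_rows(
  commands=[
    {"offset": [0,0,0.0015],"twist": 0},
    {"offset": [0,0,0],"twist": 0},
    {"offset": [0,0,0],"twist": 0},
  ],
)

```text
time: 9.55
tool_pos: [503.8, -324.4, 244.4]
tcp_rot: [3.141, 0.0, 1.343]
contact_force: [-3.1, 0.7, 5.3]
grip_width: 0.3
```

Emit:
play_rows(
  commands=[
    {"offset": [0,0,0.001],"twist": 0},
    {"offset": [0,0,0],"twist": 0},
  ],
)

```text
time: 9.75
tool_pos: [503.8, -324.3, 244.2]
tcp_rot: [3.141, 0.0, 1.343]
contact_force: [-4.3, 2.1, 11.5]
grip_width: 0.2
```

Emit:
play_rows(
  commands=[
    {"offset": [0,0,0.001],"twist": 0},
    {"offset": [0,0,0],"twist": 0},
  ],
)

```text
time: 9.95
tool_pos: [503.8, -324.3, 244.0]
tcp_rot: [3.141, 0.001, 1.343]
contact_force: [-7.0, 3.3, 16.1]
grip_width: 0.5
```

The button has bottomed out: force climbs to 16 N with almost no further travel. I release and retreat upward.

Emit:
play_rows(
  commands=[
    {"offset": [0,0,-0.008],"twist": 0},
    {"offset": [0,0,-0.02],"twist": 0},
    {"offset": [0,0,-0.03],"twist": 0},
    {"offset": [0,0,-0.03],"twist": 0},
    {"offset": [0,0,-0.03],"twist": 0},
  ],
)

```text
time: 10.45
tool_pos: [503.9, -324.4, 360.9]
tcp_rot: [3.141, -0.0, 1.343]
contact_force: [-0.2, -0.3, -0.3]
grip_width: 0.3
```

Emit:
play_rows(
  commands=[
    {"offset": [-0.02,-0.04,-0.01],"twist": 0},
    {"offset": [-0.02,-0.04,0],"twist": 0},
    {"offset": [-0.02,-0.04,0],"twist": 0},
    {"offset": [0,0,0],"twist": 0},
    {"offset": [0,0,0],"twist": 0},
  ],
)

```text
time: 10.95
tool_pos: [372.9, -356.2, 370.4]
tcp_rot: [3.141, 0.0, 1.341]
contact_force: [-0.0, 0.4, -0.2]
grip_width: 0.7
```

```bash
python3 st.py g; python3 - <<'E'
from h import *
cv2.imwrite('pics/gfull.png',viewer.capture('top')[:,:,::-1])
a=cv2.imread('pics/top0.png');b=cv2.imread('pics/gfull.png')
for n,(u0,u1,v0,v1) in dict(beakers=(155,295,155,265),cup=(310,345,150,190),brush=(315,352,220,320),cyl=(330,375,70,125),wash=(195,245,80,130),flasks=(380,445,160,255)).items():
    print(n,np.abs(a[v0:v1,u0:u1].astype(int)-b[v0:v1,u0:u1]).mean().round(2))
E
```

```text
10.95 [ 372.87590008 -356.21443631  370.38063496] [3.14053590e+00 2.93641900e-04 1.34112473e+00] [-0.0179338   0.4282451  -0.18120467] 0.742991197821129 dryer xy [-135.86052926 -146.28334033] tip z 192.3806349647544
beakers 1.46
cup 2.08
brush 1.86
cyl 1.96
wash 2.06
flasks 1.35
```

View pics/gs.png

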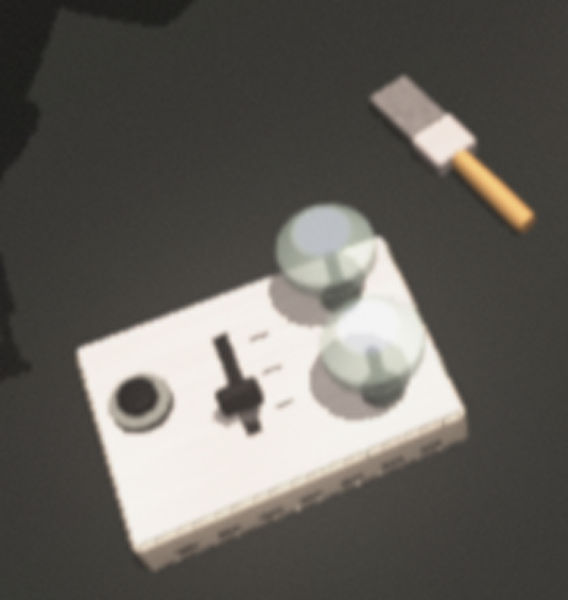

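View pics/gfull.png

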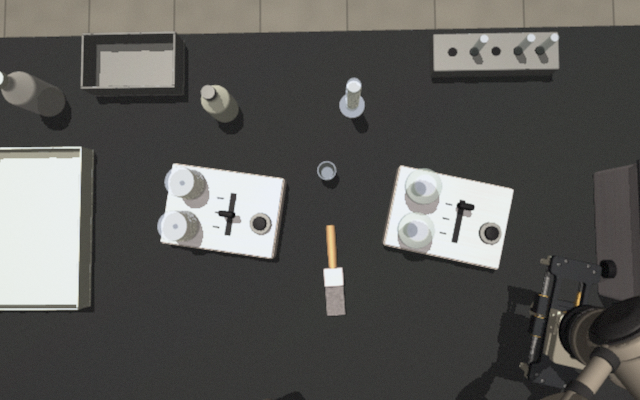

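The lever stands at the far stop (466,207) in the top view, the button is up, and nothing else has moved. The arm is free with about zero contact force.

```bash
python3 -c "
from plant import ticket; print(ticket.close_job())"
```

```text
the job is handed in; nothing more can be done
None
```

I pushed the flask dryer's lever with the closed fingertips, past the first click stop to the second stop at the far end. I then pressed its start button fully down, let it come back up, and handed the job in at about 11 s of the 42 s allowed.

- **Lever:** after release, the tab was within about 1 px of where the second stop should appear in the scene view. Its measured travel was 57.6 mm, with about 2 mm of error. That error alone would not rule out 56.5 mm. I counted it as at the second stop because the push reached about 12 N against an end that barely moved, and the lever only rests at its stops. A rough reading from the top view put it a little short, about 1 mm, which is also within the error.
- **Button:** the fingertips bottomed out about 6 mm down, at 16 N. After release it looked the same as at the start.
- **Everything else:** comparing top views before and after showed only image noise at the flasks, the beaker dryer, the cup, the brush, the cylinder and the wash bottle.
- **Arm:** it finished clear of everything, with contact force near zero.

No check failed. The hand-in gave no verdict.

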